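# Make up the two printing-block sets

## Task

Make up the two block sets for today's printing: the border set, which is the long broad border block and the square corner block, goes in the tray with two compartments; the field set, which is the narrow line block, the large round flower block and the drop-shaped leaf block, goes in the tray with three compartments. Stand each block flat on its carved face, handle up, in the one compartment that fits it, setting it down gently so that the carving does not chip. Leave the small round block where it lies.

Things in the scene. Friction and masses are not known exactly. Their poses are not given: they have to be found in the camera images.
- border_block: Border block: the broad long brown-wood printing block, 120 x 52 mm. Origin: centre of its underside (the carved face, lying on the table). Body 34 mm thick; on its back, centred, a paler upright handle batten 26 mm high (60 mm over all), 70 mm long along x, 24 mm thick along y. x along the 120 mm side, z up. 0.19 kg.
- line_block: Line block: the narrow long brown-wood printing block, 100 x 28 mm. Origin: centre of its underside (the carved face, lying on the table). Body 34 mm thick; on its back, centred, a paler upright handle batten 26 mm high (60 mm over all), 60 mm long along x, 20 mm thick along y. x along the 100 mm side, z up. 0.09 kg.
- corner_block: Corner block: the square brown-wood printing block, 62 x 62 mm. Origin: centre of its underside (the carved face, lying on the table). Body 34 mm thick; on its back, centred, a paler upright handle batten 26 mm high (60 mm over all), 46 mm long along x, 24 mm thick along y. z up. 0.12 kg.
- flower_block: Flower block: the large round brown-wood printing block, 72 mm across. Origin: centre of its underside (the carved face, lying on the table). Body 34 mm thick; on its back, centred, a paler upright handle batten 26 mm high (60 mm over all), 46 mm long along x, 24 mm thick along y. z up. 0.13 kg.
- leaf_block: Leaf block: drop-shaped brown-wood printing block, 84 mm long, 52 mm wide, one end round, one pointed. Origin: mid-length and mid-width of its underside (the carved face, lying on the table). Body 34 mm thick; on its back, centred, a paler upright handle batten 26 mm high (60 mm over all), 44 mm long along x, 24 mm thick along y. x along its length to the point, z up. 0.11 kg.
- small_round_block: Small round block: brown-wood printing block only 44 mm across; stays where it is. Origin: centre of its underside (the carved face, lying on the table). Body 34 mm thick; on its back, centred, a paler upright handle batten 26 mm high (60 mm over all), 30 mm long along x, 20 mm thick along y. z up.
- two_cell_tray: Tray with 2 compartments in a row: pale ply, cork floor, 240 (x) x 94 (y) mm, fixed to the table. Origin: centre of its underside; x along its length, z up. Floor top at z = 8 mm, rim and partition at z = 30 mm, walls 6 mm. Long compartment 140 (x) x 82 (y) mm, centre x = -44, y = 0 mm; square compartment 82 x 82 mm, centre x = +73, y = 0 mm.
- three_cell_tray: Tray with 3 compartments in a row: pale ply, cork floor, 238 (x) x 132 (y) mm, fixed to the table. Origin: centre of its underside; x along its length, z up. Floor top at z = 8 mm, rim and partitions at z = 30 mm, walls 6 mm. Compartments, all 120 mm across y, centre y = 0: narrow, 48 mm in x, centre x = -89 mm; largest, 94 mm, x = -12 mm; middle-sized, 72 mm, x = +77 mm.
Things that resemble listed ones, but are neither listed nor needed, are in the scene too. What is shaped like the flower_block but blue, red or turquoise is not meant.

How it is judged:
By the outcome, as a careful person would: the job done as asked, in the order asked, and still so for the second after the job is handed in, with the robot touching nothing.
It also fails if it takes over 122 s, if anything falls off the work surface, if the arm or the gripper's body presses on something with over 40 N, if the wrist force passes 120 N, or if a joint passes its speed limit or range.

## Robot

A 6-joint arm with a two-finger parallel gripper is mounted at the origin on the work surface. World frame = base frame: x ahead of the robot, y to its left, z up, the work surface at z = 0. Lengths are in m, angles in rad, forces in N, time in s.
With the tool pointing down it reaches from about 0.375 to 0.9 m from the base axis. Payload 3.1 kg.
Tool frame: the origin (TCP) lies midway between the tips of the shut fingers; the grasp point (between the pads) lies ctrl.pinch_z behind it (ctrl.pinch_z is the distance from the TCP to the grasp point, in m); z points along the fingers, y is the line along which they close (so a half turn about z gives the same grasp; the last joint's range is limited). The gripper opens to 85 mm and grips with 20 to 120 N. Pads are 22 mm wide; open, the fingers measure 114 mm over their backs; the gripper's body (76 mm by 85 mm) begins 54 mm behind the grasp point. The pads swing forward as they close: fully open they stand 13 mm farther back than shut.
Start: joints at [-1.524, 0.527, 1.433, -0, 1.181, -0.178], TCP at [0.139, -0.609, 0.231] pointing down, gripper open.
Joint ranges: [-3.08, 3.08], [-0.75, 2.2], [0.22, 2.44], [-1.43, 4.57], [0, 2.65], [-2.85, 2.85]. Speed limits (rad/s): [2.79, 2.79, 3.14, 3.14, 3.14, 3.14].

## Interface

Orientations are given as a unit quaternion [w, x, y, z].
In Python, from cell import ctrl, cams, workorder gives the robot as it stands.
- The arm moves only by the tool jog_arm, never from a script. Its argument "steps" is a list of rows, each a list of 7 numbers: the shift along the world's x, y, z in mm, then the turn, a rotation vector about the world's x, y, z in rad, then the closure, from 0 (fully open) to 1 (shut). In form: [[dx, dy, dz, wx, wy, wz, fingers], ...]. A call has 1 to 8 rows; each row shifts and turns the commanded pose from where the row before left it; what a row does not reach is not made up. A row lasts 1/12 s, in which the tool goes at most 41.7 mm and 7.16 degrees, less where a joint would pass 70% of its speed; a pose out of reach is approached as far as the arm can. A call is refused whole if a number of a shift passes 41.7 or a number of a turn 0.125, either way. A call with a gripper value outside its range is refused whole. The fingers move at their own pace and stop on an object; the grip force is fixed at half the most. Time passes only in rows, so rows that do not move let the fingers close. It gives the time, the measured TCP pose, the force, the opening and the grip force at its end, in the units of the state.
- ctrl.state(): the state, without advancing time (a new reading comes with each control period).
- cams.camera(name): name is "scene" or "top"; returns the picture (400x640x3 uint8, blue, green, red); there is no depth.
- cams.camera_model(name): a dict with "camera_matrix" (3x3 intrinsics, pixels), "world_to_cam" (4x4, takes a point from world to camera coordinates). Camera axes: x right, y up, looking along -z (the intrinsics and any distortion apply to the point x, -y, -z); pixel columns grow to the right and rows downward; lengths in m; the calibration is good to about 2 mm. A picture is of the moment at which its call begins. camera_model takes no time and is no camera call.
- workorder.job_done(): hands the job in; it is judged then, once.
Trained networks look in the newest picture that a camera, given by its name, has taken for a name from the list of things; names that differ only in an ending like _2 or _b are one class to them, and where a whole thing is asked for, a point or a joint stands for the part that bears it (a point fixed in the world has none). Each returns a list of dicts, best first, with "score" (0 to 1); they miss things now and then, are a little off and sometimes report something else, mostly with a low value. They report only what shows in the picture. A call takes as long as a camera call. They do not tell look-alikes from the thing itself.
- cams.regions_of(camera, name): "pixels" (400x640 bool, what is visible of it) and "position" ([column, row] in pixels, amid what is visible of it).
- cams.place_of(camera, name): "position" ([column, row] in pixels: a listed point, or the origin of a listed thing).
The state is a dict: "clock": time; "q": joint angles; "dq": joint speeds; "joint_torque": joint torques, N m; "tool_pos": TCP position; "tool_rot": TCP orientation; "ft_force": force on the tool from outside, world axes, zero at the start; "ft_torque": the same for the moment, N m; "width": finger opening in m; "finger_force": force on a finger pad.
Only numpy, scipy, OpenCV 4.12 (cv2) and the standard library are available. Lean on these libraries where they do the work, as an engineer would, in place of code of your own. Each camera call takes 0.05 s, during which the arm holds its last target. There are 200 camera calls.

## Working session

There is one attempt and no reset: what is moved stays moved. The work goes in short steps, Python scripts to look and compute and a tool call to move; the robot and the scene stay as the last step left them, time stands still between calls to the robot, and variables do not carry over. Pictures are saved under pics/ and viewed, at most 14 in all, crops included, and the job is handed in when it is done.

Besides the shell and the picture viewer there is one more tool, called after ">>>" as name(argument=value, ...), one argument or row to a line, values as JSON. jog_arm: Moves the arm, as the interface text tells. Its arguments: {"type":"object","properties":{"steps":{"type":"array"}},"required":["steps"]}

```bash
mkdir -p pics; ls; python3 - <<'E'
from cell import ctrl,cams
import cv2
for n in("top","scene"):
    cv2.imwrite(f"pics/{n}0.png",cams.camera(n)); m=cams.camera_model(n); print(m)
print(ctrl.pinch_z,ctrl.state())
E
```

```text
pics
{'camera_matrix': array([[394.8398804 ,   0.        , 316.8561668 ],
       [  0.        , 394.8398804 , 197.39278868],
       [  0.        ,   0.        ,   1.        ]]), 'world_to_cam': array([[ 0.01065337, -0.99987785, -0.01143647, -0.07717794],
       [ 0.98715215,  0.00869291,  0.15954645, -0.56549688],
       [-0.15942755, -0.01298925,  0.98712418, -0.96514766],
       [ 0.        ,  0.        ,  0.        ,  1.        ]])}
{'camera_matrix': array([[373.51342055,   0.        , 318.75150145],
       [  0.        , 373.51342055, 202.22387254],
       [  0.        ,   0.        ,   1.        ]]), 'world_to_cam': array([[-0.24432492,  0.96964849,  0.0093354 ,  0.19309299],
       [-0.81608071, -0.21081083,  0.53811808,  0.45189779],
       [ 0.52375338,  0.12385721,  0.84281776, -1.36150989],
       [ 0.        ,  0.        ,  0.        ,  1.        ]])}
0.0187 {'clock': 0.1, 'q': array([-1.52450406e+00,  5.28379989e-01,  1.43376543e+00, -1.14000164e-05,
        1.18139887e+00, -1.78533455e-01]), 'dq': array([-0.00193097, -0.00133253, -0.00316491,  0.0015663 ,  0.00028622,
       -0.00025625]), 'joint_torque': array([-8.25118696e-04, -4.43306351e+01, -1.78586197e+01, -2.28906583e-04,
        3.92843736e-03,  3.31110797e-06]), 'tool_pos': array([ 0.13931052, -0.60862141,  0.23043008]), 'tool_rot': array([-9.74032860e-04,  9.93687609e-01,  1.12178359e-01,  5.92149275e-05]), 'ft_force': array([-0.42204015,  0.83087897, -0.14439122]), 'ft_torque': array([-0.00499508,  0.0276674 ,  0.01731744]), 'finger_force': 0.0, 'width': 0.08532296253685775}
```

View pics/top0.png

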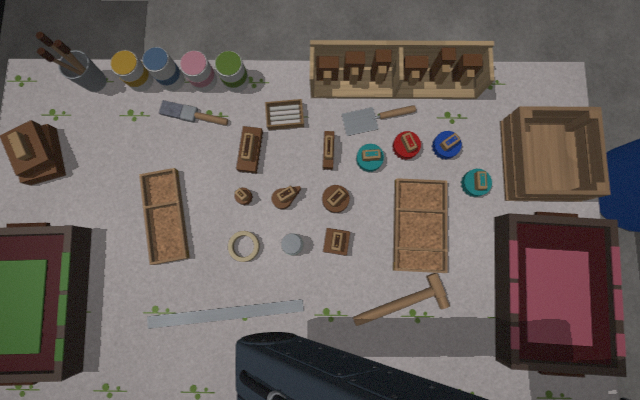

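View pics/scene0.png

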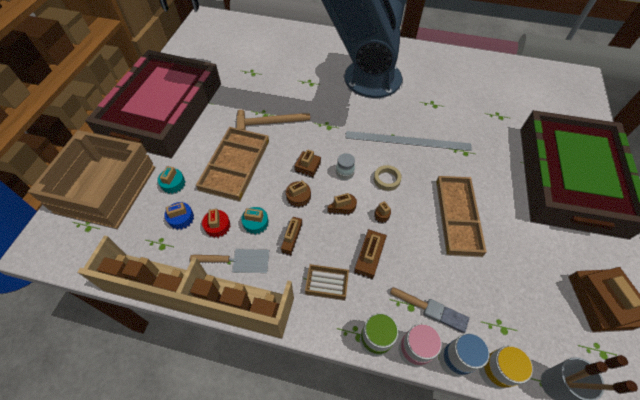

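The top view shows these. Border block (249,149), line block (328,149), corner (337,242), flower (336,198), leaf (285,197), small round (243,196).
Trays: two-cell (164,216), three-cell (421,226).
Things that could be mistaken: for the flower, turquoise (370,157) and (478,182), red (406,145), blue (447,145) and the small round one; for the border, the line block. I choose the plain brown ones and check them in a close crop.

```bash
cat > h.py <<'E'
import numpy as np,cv2
from cell import ctrl,cams
def w(n,p,z):
    m=cams.camera_model(n);K=m["camera_matrix"];T=m["world_to_cam"];R=T[:3,:3];c=-R.T@T[:3,3]
    u=np.array([(p[0]-K[0,2])/K[0,0],-(p[1]-K[1,2])/K[1,1],-1]);d=R.T@u
    return (c+d*(z-c[2])/d[2])[:2]
def px(n,P):
    m=cams.camera_model(n);K=m["camera_matrix"];T=m["world_to_cam"]
    q=T[:3,:3]@np.array(P)+T[:3,3];return np.array([K[0,0]*q[0]/-q[2]+K[0,2],K[1,1]*-q[1]/-q[2]+K[1,2]])
E
python3 - <<'E'
from h import *
im=cv2.imread("pics/top0.png")
cv2.imwrite("pics/crop1.png",cv2.resize(im[120:270,225:365],None,fx=4,fy=4,interpolation=cv2.INTER_CUBIC)[:600])
cams.camera("top");cams.camera("scene")
for n in "border_block line_block corner_block flower_block leaf_block two_cell_tray three_cell_tray".split():
  for c in("top","scene"):
    for k,r in enumerate(cams.regions_of(c,n)[:3]):
        if r["score"]<.3: continue
        mk=r["pixels"].astype(np.uint8);cn=max(cv2.findContours(mk,0,1)[0],key=cv2.contourArea)
        if c=="top":
            np.save(f"m_{n}_{k}.npy",mk)
        z=.03
        pts=np.array([w(c,p[0],z) for p in cn])*1000
        rr=cv2.minAreaRect(pts.astype(np.float32))
        print(n,c,round(r["score"],2),np.round(r["position"],1),mk.sum(),[np.round(a,1) for a in rr])
    for r in cams.place_of(c,n)[:2]: print("  place",c,round(r["score"],2),np.round(r["position"],1),np.round(w(c,r["position"],0)*1000,1))
E
```

```text
border_block top 0.75 [249.8 150.3] 980 [array([696.3, 110.3]), array([ 57.6, 126.2]), np.float64(84.0)]
  place top 0.93 [251.8 151.2] [699.7 107.9]
  place top 0.64 [286.8 196.8] [574.4   9.4]
border_block scene 0.55 [369.2 252.9] 992 [array([704.5, 113.2]), array([ 55.6, 134.2]), np.float64(84.2)]
  place scene 0.85 [370.3 255.4] [695.3 116. ]
line_block top 0.75 [328.5 152.3] 401 [array([696.5, -99.2]), array([ 27.7, 104.5]), np.float64(88.2)]
  place top 0.57 [329. 155.] [ 690.6 -102.9]
line_block scene 0.97 [288.6 235.5] 497 [array([704.4, -96.3]), array([113.9,  37.7]), np.float64(1.3)]
  place scene 0.98 [291.3 235.1] [ 689.4 -102.2]
corner_block top 0.83 [334.9 243.2] 552 [array([ 456.2, -121.2]), array([60.9, 61.1]), np.float64(82.4)]
  place top 0.92 [336.3 244. ] [ 450.1 -123.4]
corner_block scene 0.89 [305.8 161.4] 589 [array([ 461.5, -117.9]), array([ 74.6, 101.7]), np.float64(82.6)]
  place scene 0.64 [308.8 165.4] [ 446.2 -118.1]
flower_block top 0.93 [402.9 149.2] 597 [array([ 710. , -305.9]), array([68.7, 74.5]), np.float64(88.9)]
flower_block top 0.66 [477.5 183.3]
[... 1016 characters left out ...]
17.1] 3693 [array([518.6, 325.3]), array([242.1, 104.5]), np.float64(11.2)]
  place top 0.55 [164.  213.9] [525.3 336.2]
two_cell_tray scene 0.75 [462.6 218.5] 3139 [array([525.6, 327.9]), array([259.8, 109.7]), np.float64(11.2)]
two_cell_tray scene 0.48 [379.4 212.7] 264 [array([576.2, 123.3]), array([45.4, 61.2]), np.float64(61.3)]
  place scene 0.75 [461. 220.] [525.9 343.2]
three_cell_tray top 0.78 [419.8 223.1] 5086 [array([ 501.7, -336. ]), array([143.4, 242. ]), np.float64(87.6)]
  place top 0.74 [416.  223.4] [ 506.3 -333.4]
three_cell_tray scene 0.81 [232.  165.5] 3291 [array([ 509.7, -332.3]), array([148.5, 257.2]), np.float64(87.8)]
  place scene 0.96 [235.9 166.2] [ 505.1 -332.2]
```

View pics/crop1.png

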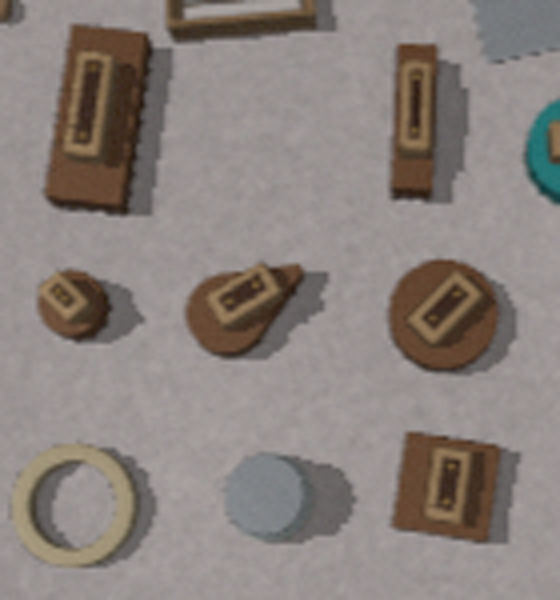

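The crop shows six plain brown blocks: border at crop (95,115), line (413,115), small round (72,305), leaf (240,308), flower (443,315) and corner (447,485). The handles are pale, and the choice stands. Now I'll fit their poses by silhouette in both views.

```bash
cat >> h.py <<'E'
from scipy.optimize import minimize
S=4
a=np.linspace(0,2*np.pi,40)
rect=lambda l,b:np.array([[l,b],[-l,b],[-l,-b],[l,-b]])/2000
circ=lambda r,cx=0:np.c_[r*np.cos(a)+cx,r*np.sin(a)]/1000
G=dict(border_block=(rect(120,52),70,24),line_block=(rect(100,28),60,20),corner_block=(rect(62,62),46,24),
 flower_block=(circ(36),46,24),leaf_block=(np.r_[circ(26,-16),[[.042,0]]],44,24),
 two_cell_tray=(rect(240,94),0,0),three_cell_tray=(rect(238,132),0,0))
def hull(c,P,p,z0,z1):
    co,si=np.cos(p[2]),np.sin(p[2]);Q=P@np.array([[co,si],[-si,co]])+p[:2]
    q=np.array([px(c,[x,y,z]) for z in(z0,z1) for x,y in Q],np.float32)
    return cv2.convexHull(((q+.5)*S-.5).astype(np.float32))
def render(c,n,p,dz=0,only=False):
    P,l,b=G[n];m=np.zeros((400*S,640*S),np.uint8)
    hs=[] if only else [hull(c,P,p,dz,dz+(.03 if l==0 else .034))]
    if l:hs.append(hull(c,rect(l,b),p,.034+dz,.06+dz))
    for h in hs:cv2.fillConvexPoly(m,np.round(h*16).astype(np.int32),1,shift=4)
    return m
def seg(im,x0,thr=55,pale=False):
    big=cv2.resize(im,None,fx=S,fy=S,interpolation=cv2.INTER_CUBIC)
    h=cv2.cvtColor(cv2.GaussianBlur(big,(0,0),2),cv2.COLOR_BGR2HSV)
    m=(h[...,1]>thr).astype(np.uint8)
    m=cv2.morphologyEx(m,cv2.MORPH_OPEN,np.ones((5,5)))
    k,lab,st,_=cv2.connectedComponentsWithStats(m)
    u,v=(np.array(x0)*S).astype(int);w_=lab[v-20:v+20,u-20:u+20].ravel();w_=w_[w_>0]
    m=(lab==np.bincount(w_).argmax()).astype(np.uint8)
    m=cv2.morphologyEx(m,cv2.MORPH_CLOSE,np.ones((25,25)))
    if pale:m=(m&(h[...,2]>pale)).astype(np.uint8);m=cv2.morphologyEx(m,cv2.MORPH_CLOSE,np.ones((31,31)))
    return m
def fit(c,n,m,p0,dz=0,only=False):
    f=lambda p:1-(lambda r:(r&m).sum()/(r|m).sum())(render(c,n,p,dz,only))
    s=np.array(p0)+np.array([[0,0,0],[.01,0,0],[0,.01,0],[0,0,.15]])
    r=minimize(f,p0,method="Nelder-Mead",options=dict(initial_simplex=s,xatol=2e-4,fatol=1e-4,maxiter=90))
    return r.x,1-r.fun
E
cat > f.py <<'E'
from h import *
ims={c:cv2.imread(f"pics/{c}0.png") for c in("top","scene")}
P0=dict(border_block=(.696,.112,-.1),corner_block=(.453,-.12,-.1),line_block=(.694,-.1,0),flower_block=(.573,-.117,-.7),leaf_block=(.574,.01,-.9),two_cell_tray=(.52,.328,.12),three_cell_tray=(.503,-.335,0))
for n,p in P0.items():
  for c in ims:
    m=seg(ims[c],px(c,[*p[:2],.015 if 'tray' in n else .034]))
    x,i=fit(c,n,m,p);print(n,c,np.round(x*[1000,1000,57.3],1),round(i,3),m.sum()//16)
    if c=="top" and "tray" not in n:
        m=seg(ims[c],px(c,[*p[:2],.034]),pale=110);x,i=fit(c,n,m,x,only=True);print("   handle",np.round(x*[1000,1000,57.3],1),round(i,3),m.sum()//16)
E
time python3 f.py
```

```text
border_block top [699.2 111.6  -5. ] 0.904 932
   handle [710.  116.9  -5.8] 0.836 369Traceback (most recent call last):
  File "f.py", line 7, in <module>
    x,i=fit(c,n,m,p);print(n,c,np.round(x*[1000,1000,57.3],1),round(i,3),m.sum()//16)
        ~~~^^^^^^^^^
  File "h.py", line 42, in fit
    r=minimize(f,p0,method="Nelder-Mead",options=dict(initial_simplex=s,xatol=2e-4,fatol=1e-4,maxiter=90))
    res = _minimize_neldermead(fun, x0, args, callback, bounds=bounds,
                               **options)
    fxcc = func(xcc)
    fx = function(np.copy(x), *(wrapper_args + args))
  File "h.py", line 40, in <lambda>
    f=lambda p:1-(lambda r:(r&m).sum()/(r|m).sum())(render(c,n,p,dz,only))
                                                    ~~~~~~^^^^^^^^^^^^^^^
  File "h.py", line 25, in render
    if l:hs.append(hull(c,rect(l,b),p,.034+dz,.06+dz))
                   ~~~~^^^^^^^^^^^^^^^^^^^^^^^^^^^^^^
  File "h.py", line 20, in hull
    q=np.array([px(c,[x,y,z]) for z in(z0,z1) for x,y in Q],np.float32)
                ~~^^^^^^^^^^^
  File "h.py", line 8, in px
    m=cams.camera_model(n);K=m["camera_matrix"];T=m["world_to_cam"]
ValueError: time passes only in moves, steps and waits

real	0m3.741s
user	0m3.366s
sys	0m0.300s
```

```bash
python3 - <<'E'
s=open('h.py').read()
s=s.replace("S=4\n","S=4\nCM={c:cams.camera_model(c) for c in('top','scene')}\n",1).replace("m=cams.camera_model(n)","m=CM[n]")
s=s.replace("hull(c,rect(l,b),p,.034+dz,.06+dz)","hull(c,rect(l,b),p,(.058 if only else .034)+dz,.06+dz)")
open('h.py','w').write(s)
f=open('f.py').read()
f=f.replace("    if c==","    for q,col in((m,(0,255,0)),(render(c,n,x),(0,0,255))):cv2.drawContours(O[c],cv2.findContours(q,0,1)[0],-1,col,1)\n    if c==",1)
f=f.replace("P0=","O={c:cv2.resize(ims[c],None,fx=4,fy=4) for c in ims}\nP0=")
f+='''        for q,col in((m,(255,255,0)),(render(c,n,x,0,True),(255,0,255))):cv2.drawContours(O[c],cv2.findContours(q,0,1)[0],-1,col,1)
cv2.imwrite("pics/o1.png",O["top"][480:1080,900:1480])
cv2.imwrite("pics/o2.png",np.hstack([O["top"][660:1100,540:780],O["top"][660:1100,1540:1820]]))
'''
open('f.py','w').write(f)
E
time python3 f.py
```

```text
border_block top [699.2 111.6  -5. ] 0.904 932
   handle [703.6 114.   -4.6] 0.702 369
border_block scene [695.7 113.4  -6.1] 0.941 937
corner_block top [ 456.1 -122.1   -8.7] 0.948 586
   handle [ 452.7 -116.3  -14.5] 0.468 405
corner_block scene [ 452.5 -121.2   -4.9] 0.867 486
line_block top [ 701.3 -100.    -1.2] 0.904 390
   handle [ 7.044e+02 -9.840e+01 -6.000e-01] 0.812 213
line_block scene [695.3 -99.1   0. ] 0.878 456
flower_block top [ 567.4 -120.3  -34.8] 0.925 599
   handle [ 573.4 -116.4  -40.6] 0.574 315
flower_block scene [ 563.4 -118.3  -33.8] 0.876 524
leaf_block top [576.1   7.7 -57. ] 0.929 450
   handle [573.1  17.  -66.5] 0.644 256
leaf_block scene [570.6   9.6 -55.3] 0.886 460
two_cell_tray top [519.3 329.9  11.2] 0.969 3614
two_cell_tray scene [515.3 332.3  11.2] 0.972 2988
three_cell_tray top [ 500.5 -340.4   -2.4] 0.786 6177
three_cell_tray scene [ 498.6 -337.8   -2.5] 0.803 3913
real	0m8.742s
user	0m9.702s
sys	0m0.577s
```

View pics/o1.png

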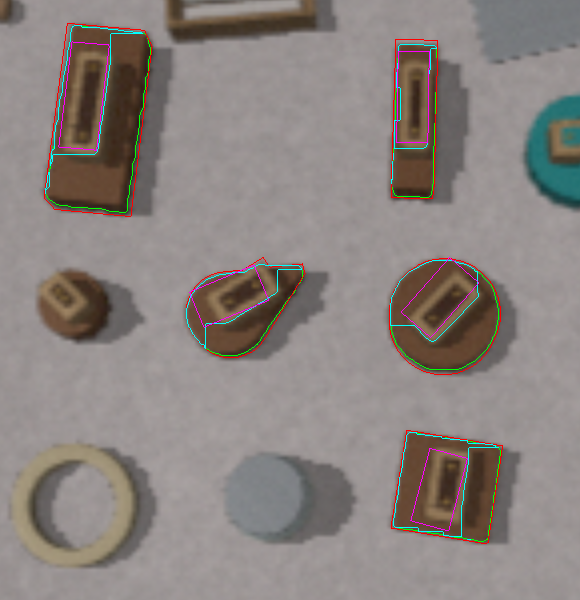

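View pics/o2.png

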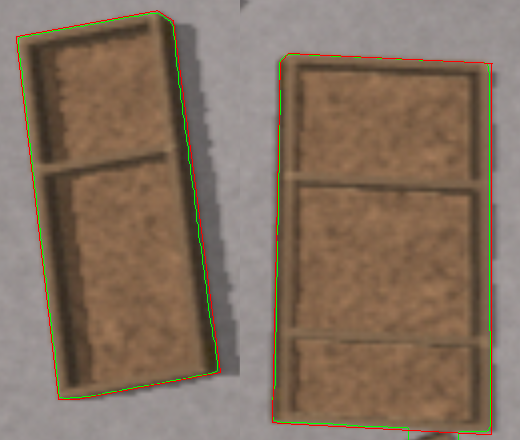

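The outlines sit well on the blocks and trays; handle tops appear in o1.png at border (84,103), line (414,102), leaf (244,292), flower (444,305) and corner (446,484). Next I'll check these against the z = 60 mm plane.

```bash
python3 - <<'E'
from h import *
for n,p in dict(border=(84,103),line=(414,102),leaf=(244,292),flower=(444,305),corner=(446,484)).items():
    print(n,np.round(w("top",((p[0]+900+.5)/4-.5,(480+p[1]+.5)/4-.5),.06)*1000,1))
def cell(t,yaw,x):
    y=np.radians(yaw);return np.round([t[0]+x*np.cos(y),t[1]+x*np.sin(y)],1)
t2=(517.5,331);t3=(500,-338)
print([cell(t2,11.2,x) for x in(-44,73)],[cell(t3,-2.4,x) for x in(-89,-12,77)])
from scipy.spatial.transform import Rotation as R
s=ctrl.state();q=s["tool_rot"];print(R.from_quat(q[[1,2,3,0]]).as_matrix().round(3),s["tool_pos"])
E
```

```text
border [698.1 113.4]
line [700.3 -99.4]
leaf [575.3   7.2]
flower [ 568.1 -119.1]
corner [ 455.9 -120.7]
[array([474.3, 322.5]), array([589.1, 345.2])] [array([ 411.1, -334.3]), array([ 488. , -337.5]), array([ 576.9, -341.2])]
[[ 0.975  0.223  0.   ]
 [ 0.223 -0.975 -0.   ]
 [-0.     0.    -1.   ]] [ 0.1393596  -0.60923479  0.23132671]
```

>>> jog_arm(
  steps=[
    [12,15,0,0,0,0,0.2],
    [24,31,0,0,0,-0.02,0.2],
    [24,31,0,0,0,-0.02,0.2],
    [24,31,0,0,0,-0.02,0.2],
    [24,31,0,0,0,-0.02,0.2],
    [24,31,0,0,0,-0.02,0.2],
    [24,31,0,0,0,-0.02,0.2],
    [24,31,0,0,0,-0.02,0.2],
  ],
)

```text
clock: 2.27
tool_pos: [0.3202, -0.3758, 0.2316]
tool_rot: [0.0, 0.999, 0.042, 0.0]
ft_force: [0.1, -0.0, 0.2]
width: 0.0682
finger_force: 0.0
```

>>> jog_arm(
  steps=[
    [24,31,0,0,0,-0.02,0.2],
    [24,31,0,0,0,-0.02,0.2],
    [24,31,0,0,0,-0.02,0.2],
    [24,31,0,0,0,-0.02,0.2],
    [24,31,0,0,0,-0.02,0.2],
    [24,31,0,0,0,-0.02,0.2],
    [24,31,0,0,0,-0.02,0.2],
    [24,31,0,0,0,-0.02,0.2],
  ],
)

```text
clock: 2.93
tool_pos: [0.5124, -0.1275, 0.2316]
tool_rot: [0.0, 0.999, -0.038, 0.0]
ft_force: [0.6, -0.4, 0.3]
width: 0.0681
finger_force: 0.0
```

>>> jog_arm(
  steps=[
    [24,31,0,0,0,0,0.2],
    [24,31,0,0,0,0,0.2],
    [24,31,-20,0,0,0,0.2],
    [24,31,-20,0,0,0,0.2],
    [24,31,-20,0,0,0,0.2],
    [24,31,-20,0,0,0,0.2],
    [24,31,0,0,0,0,0.2],
    [0,0,0,0,0,0,0.2],
  ],
)

```text
clock: 3.6
tool_pos: [0.6775, 0.0872, 0.1539]
tool_rot: [-0.001, 0.999, -0.035, 0.001]
ft_force: [1.4, -0.1, 0.5]
width: 0.0686
finger_force: 0.0
```

>>> jog_arm(
  steps=[
    [10,13,0,0,0,-0.01,0.2],
    [10,12,-10,0,0,-0.01,0.2],
    [0,0,-30,0,0,0,0.2],
    [0,0,-30,0,0,0,0.2],
    [0,0,-15,0,0,0,0.2],
    [0,0,0,0,0,0,0.2],
  ],
)

```text
clock: 4.1
tool_pos: [0.6908, 0.1059, 0.066]
tool_rot: [0.0, 0.999, -0.048, -0.004]
ft_force: [-0.4, 0.3, -0.9]
width: 0.0681
finger_force: 0.0
```

```bash
python3 - <<'E'
from h import *
cv2.imwrite("pics/s1.png",cv2.resize(cams.camera("scene")[160:310,270:470],None,fx=4,fy=4,interpolation=cv2.INTER_CUBIC));s=ctrl.state();print(s["tool_pos"],s["tool_rot"],s["q"])
E
```

```text
[0.69251576 0.10587719 0.06847744] [ 1.47279564e-04  9.98862535e-01 -4.76233471e-02 -2.37307901e-03] [-7.35739518e-03  8.17996028e-01  1.33632058e+00 -1.23249461e-04
  9.92030221e-01  1.65878960e+00]
```

View pics/s1.png

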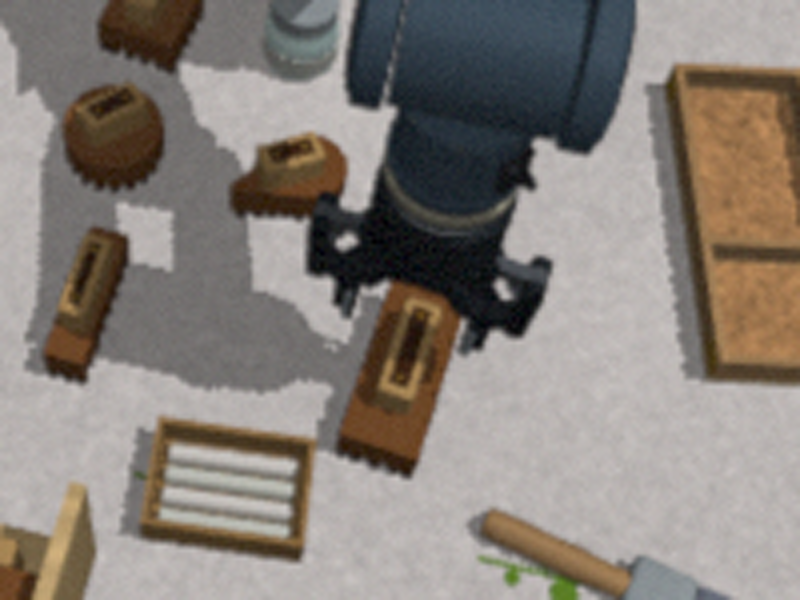

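The gripper straddles the border handle, whose centre shows at crop (412,345). I need about 6 mm more in x, 7 mm in y and 31 mm down.

>>> jog_arm(
  steps=[
    [6,7,0,0,0,0,0.2],
    [0,0,-15,0,0,0,0.2],
    [0,0,-10,0,0,0,0.2],
    [0,0,-5,0,0,0,0.2],
    [0,0,0,0,0,0,0.2],
  ],
)

```text
clock: 4.57
tool_pos: [0.6988, 0.1131, 0.0388]
tool_rot: [0.0, 0.999, -0.048, -0.002]
ft_force: [1.0, 0.8, -0.8]
width: 0.0683
finger_force: 0.0
```

>>> jog_arm(
  steps=[
    [0,0,0,0,0,0,0.5],
    [0,0,0,0,0,0,0.7],
    [0,0,0,0,0,0,1],
    [0,0,0,0,0,0,1],
    [0,0,0,0,0,0,1],
    [0,0,0,0,0,0,1],
  ],
)

```text
clock: 5.07
tool_pos: [0.7007, 0.1128, 0.0413]
tool_rot: [0.0, 0.999, -0.048, 0.001]
ft_force: [-0.8, -1.4, 2.8]
width: 0.0226
finger_force: 61.7
```

>>> jog_arm(
  steps=[
    [0,0,5,0,0,0,1],
    [0,0,15,0,0,0,1],
    [0,0,25,0,0,0,1],
    [0,0,25,0,0,0,1],
    [-10,9,25,0,0,0,1],
    [-20,20,10,0,0,0.03,1],
    [-28,26,0,0,0,0.04,1],
    [-28,26,0,0,0,0.04,1],
  ],
)

```text
clock: 5.73
tool_pos: [0.6146, 0.1947, 0.148]
tool_rot: [-0.001, 1.0, 0.007, 0.002]
ft_force: [0.2, 0.9, -1.9]
width: 0.0227
finger_force: 61.4
```

>>> jog_arm(
  steps=[
    [-28,26,0,0,0,0.04,1],
    [-28,26,0,0,0,0.04,1],
    [-28,26,0,0,0,0.04,1],
    [-28,26,0,0,0,0.04,1],
    [-20,16,0,0,0,0.02,1],
    [-8,8,0,0,0,0,1],
    [0,0,0,0,0,0,1],
    [0,0,0,0,0,0,1],
  ],
)

```text
clock: 6.4
tool_pos: [0.4748, 0.3226, 0.1464]
tool_rot: [-0.0, 0.995, 0.098, 0.001]
ft_force: [0.1, -1.0, -1.9]
width: 0.0225
finger_force: 61.4
```

>>> jog_arm(
  steps=[
    [0,0,-15,0,0,0,1],
    [0,0,-20,0,0,0,1],
    [0,0,-20,0,0,0,1],
    [0,0,-15,0,0,0,1],
    [0,0,-10,0,0,0,1],
    [0,0,-4,0,0,0,1],
    [0,0,0,0,0,0,1],
    [0,0,0,0,0,0,1],
  ],
)

```text
clock: 7.07
tool_pos: [0.4754, 0.3219, 0.062]
tool_rot: [-0.0, 0.995, 0.097, 0.001]
ft_force: [0.2, -1.1, -1.6]
width: 0.0224
finger_force: 61.3
```

```bash
python3 - <<'E'
from h import *
a=cams.camera("scene")[150:280,410:510];b=cams.camera("top")[150:280,110:210]
cv2.imwrite("pics/s2.png",cv2.resize(np.hstack([a,b]),None,fx=4,fy=4,interpolation=cv2.INTER_CUBIC));s=ctrl.state();print(s["tool_pos"],s["ft_force"])
E
```

```text
[0.47531302 0.32232566 0.06253725] [ 0.29111033  0.20620114 -2.16878456]
```

View pics/s2.png

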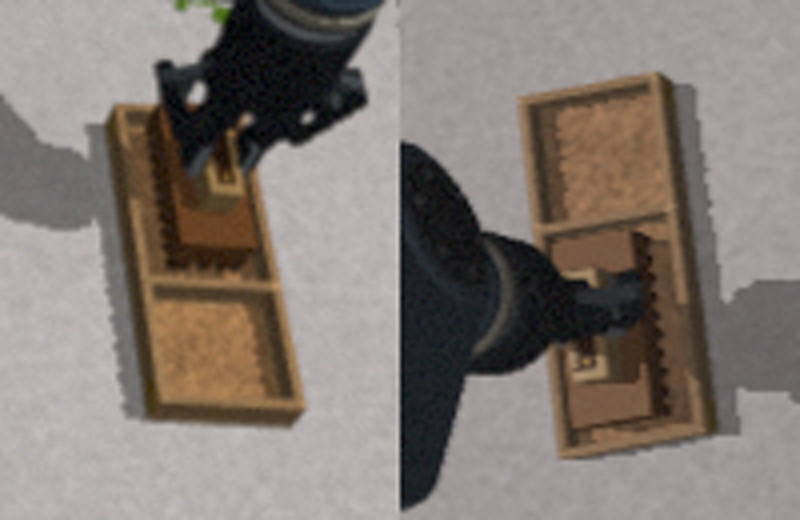

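The border block hangs over the long compartment, clear of the walls in both halves of the picture. I'll lower it gently.

>>> jog_arm(
  steps=[
    [0,0,-3,0,0,0,1],
    [0,0,-3,0,0,0,1],
    [0,0,-2,0,0,0,1],
    [0,0,-1,0,0,0,1],
    [0,0,-1,0,0,0,1],
    [0,0,-1,0,0,0,1],
    [0,0,0,0,0,0,1],
    [0,0,0,0,0,0,1],
  ],
)

```text
clock: 7.83
tool_pos: [0.4742, 0.3222, 0.0505]
tool_rot: [0.0, 0.995, 0.097, -0.0]
ft_force: [0.3, -0.3, -0.8]
width: 0.0229
finger_force: 61.3
```

>>> jog_arm(
  steps=[
    [0,0,-1,0,0,0,1],
    [0,0,0,0,0,0,1],
    [0,0,-1,0,0,0,1],
    [0,0,0,0,0,0,1],
  ],
)

```text
clock: 8.17
tool_pos: [0.4743, 0.3221, 0.0492]
tool_rot: [-0.0, 0.995, 0.097, 0.0]
ft_force: [-1.1, -0.6, 2.0]
width: 0.0227
finger_force: 61.8
```

>>> jog_arm(
  steps=[
    [0,0,-1,0,0,0,1],
    [0,0,0,0,0,0,1],
    [0,0,0,0,0,0,1],
  ],
)

```text
clock: 8.42
tool_pos: [0.4743, 0.3221, 0.0491]
tool_rot: [-0.0, 0.995, 0.097, 0.0]
ft_force: [-2.7, -2.4, 8.9]
width: 0.0229
finger_force: 62.7
```

>>> jog_arm(
  steps=[
    [0,0,0,0,0,0,0.6],
    [0,0,0,0,0,0,0.45],
    [0,0,0,0,0,0,0.4],
    [0,0,10,0,0,0,0.4],
    [0,0,25,0,0,0,0.4],
    [0,0,30,0,0,0,0.3],
    [0,-10,25,0,0,0,0.2],
    [0,-25,10,0,0,-0.02,0.2],
  ],
)

```text
clock: 9.08
tool_pos: [0.4768, 0.2899, 0.1517]
tool_rot: [-0.002, 0.996, 0.089, 0.004]
ft_force: [0.7, -0.1, -0.0]
width: 0.0689
finger_force: 0.0
```

>>> jog_arm(
  steps=[
    [-2,-37,0,0,0,-0.03,0.2],
    [-2,-37,0,0,0,-0.03,0.2],
    [-2,-37,0,0,0,-0.03,0.2],
    [-2,-37,0,0,0,-0.03,0.2],
    [-2,-37,0,0,0,-0.04,0.2],
    [-2,-37,0,0,0,-0.04,0.2],
    [-2,-37,0,0,0,-0.04,0.2],
    [-2,-37,0,0,0,-0.04,0.2],
  ],
)

```text
clock: 9.75
tool_pos: [0.4581, -0.0106, 0.1482]
tool_rot: [0.0, 0.999, -0.054, 0.0]
ft_force: [0.6, 0.4, 0.1]
width: 0.0679
finger_force: 0.0
```

>>> jog_arm(
  steps=[
    [-2,-37,0,0,0,-0.04,0.2],
    [-1,-37,0,0,0,0,0.2],
    [0,-25,-15,0,0,0,0.2],
    [0,-12,-15,0,0,0,0.2],
    [0,0,0,0,0,0,0.2],
    [0,0,0,0,0,0,0.2],
  ],
)

```text
clock: 10.25
tool_pos: [0.4547, -0.12, 0.1174]
tool_rot: [-0.001, 0.997, -0.074, -0.001]
ft_force: [-0.2, -0.2, 0.5]
width: 0.0686
finger_force: 0.0
```

>>> jog_arm(
  steps=[
    [0,-1,-25,0,0,0,0.2],
    [0,0,-25,0,0,0,0.2],
    [0,0,-15,0,0,0,0.2],
    [0,0,-10,0,0,0,0.2],
    [0,0,-3,0,0,0,0.3],
    [0,0,0,0,0,0,0.5],
    [0,0,0,0,0,0,0.7],
    [0,0,0,0,0,0,1],
  ],
)

```text
clock: 10.92
tool_pos: [0.456, -0.121, 0.0406]
tool_rot: [0.001, 0.997, -0.072, 0.001]
ft_force: [-0.5, -1.3, -0.2]
width: 0.0238
finger_force: 0.6
```

>>> jog_arm(
  steps=[
    [0,0,0,0,0,0,1],
    [0,0,0,0,0,0,1],
    [0,0,0,0,0,0,1],
  ],
)

```text
clock: 11.17
tool_pos: [0.456, -0.1211, 0.0407]
tool_rot: [0.0, 0.997, -0.073, 0.001]
ft_force: [0.6, 1.1, 6.6]
width: 0.0227
finger_force: 59.8
```

>>> jog_arm(
  steps=[
    [0,0,5,0,0,0,1],
    [0,0,20,0,0,0,1],
    [0,0,30,0,0,0,1],
    [0,0,30,0,0,0,1],
    [3,15,20,0,0,0,1],
    [8,27,5,0,0,0,1],
    [11,38,0,0,0,0.03,1],
    [11,38,0,0,0,0.03,1],
  ],
)

```text
clock: 11.83
tool_pos: [0.4886, -0.0024, 0.1508]
tool_rot: [0.0, 0.999, -0.043, 0.001]
ft_force: [0.4, -0.2, -2.2]
width: 0.0224
finger_force: 59.2
```

>>> jog_arm(
  steps=[
    [11,38,0,0,0,0.04,1],
    [11,38,0,0,0,0.04,1],
    [11,38,0,0,0,0.04,1],
    [11,38,0,0,0,0.04,1],
    [11,38,0,0,0,0.04,1],
    [11,38,0,0,0,0.04,1],
    [11,38,0,0,0,0.04,1],
    [11,38,0,0,0,0.04,1],
  ],
)

```text
clock: 12.5
tool_pos: [0.5757, 0.3029, 0.1496]
tool_rot: [0.0, 0.993, 0.118, -0.001]
ft_force: [0.6, -0.8, -1.0]
width: 0.023
finger_force: 59.1
```

>>> jog_arm(
  steps=[
    [9,30,0,0,0,0,1],
    [4,14,0,0,0,0,1],
    [0,0,-10,0,0,0,1],
    [0,0,0,0,0,0,1],
    [0,0,0,0,0,0,1],
  ],
)

```text
clock: 12.92
tool_pos: [0.5873, 0.3434, 0.1379]
tool_rot: [0.001, 0.993, 0.117, -0.002]
ft_force: [0.8, 0.3, -1.7]
width: 0.0224
finger_force: 59.2
```

>>> jog_arm(
  steps=[
    [2,2,-20,0,0,-0.04,1],
    [0,0,-20,0,0,0,1],
    [0,0,-20,0,0,0,1],
    [0,0,-12,0,0,0,1],
    [0,0,-5,0,0,0,1],
    [0,0,-2,0,0,0,1],
    [0,0,0,0,0,0,1],
    [0,0,0,0,0,0,1],
  ],
)

```text
clock: 13.58
tool_pos: [0.5921, 0.3471, 0.0617]
tool_rot: [-0.0, 0.995, 0.097, 0.001]
ft_force: [-0.3, -0.2, -1.2]
width: 0.0229
finger_force: 59.2
```

```bash
python3 - <<'E'
from h import *
a=cams.camera("scene")[150:280,410:510];b=cams.camera("top")[150:280,110:210]
cv2.imwrite("pics/s3.png",cv2.resize(np.hstack([a,b]),None,fx=4,fy=4,interpolation=cv2.INTER_CUBIC));s=ctrl.state();print(s["tool_pos"],s["ft_force"])
E
```

```text
[0.59207952 0.34742786 0.06195374] [-0.44174695  0.52394163 -1.8123657 ]
```

View pics/s3.png

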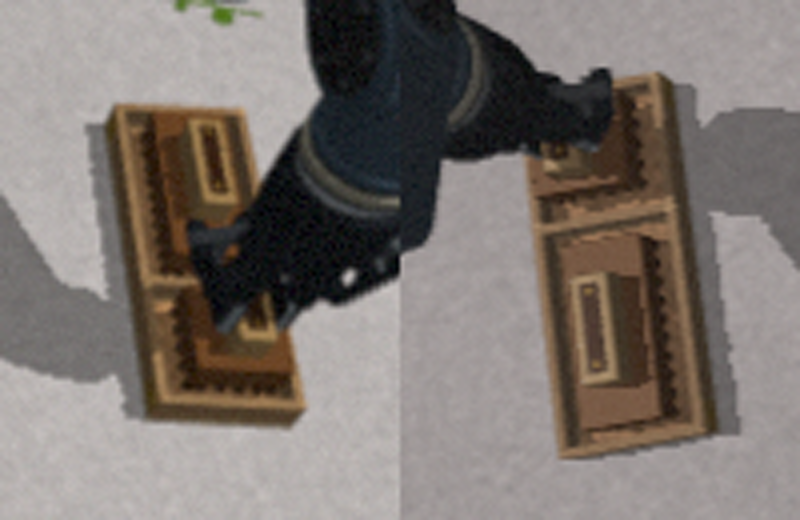

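The border block lies flat in the long cell. The corner block hangs over the square cell about 3 mm off centre, so I'll shift it back and lower it.

>>> jog_arm(
  steps=[
    [-2,-2,-2,0,0,0,1],
    [0,0,-3,0,0,0,1],
    [0,0,-2,0,0,0,1],
    [0,0,-2,0,0,0,1],
    [0,0,-1,0,0,0,1],
    [0,0,-1,0,0,0,1],
    [0,0,-1,0,0,0,1],
    [0,0,0,0,0,0,1],
  ],
)

```text
clock: 14.35
tool_pos: [0.5892, 0.3452, 0.0488]
tool_rot: [0.0, 0.995, 0.097, -0.0]
ft_force: [-1.3, -1.1, 0.6]
width: 0.0228
finger_force: 59.3
```

>>> jog_arm(
  steps=[
    [0,0,-1,0,0,0,1],
    [0,0,0,0,0,0,1],
    [0,0,0,0,0,0,1],
  ],
)

```text
clock: 14.6
tool_pos: [0.5892, 0.3451, 0.0488]
tool_rot: [0.0, 0.995, 0.097, 0.0]
ft_force: [-2.7, -1.1, 5.7]
width: 0.0229
finger_force: 60.0
```

>>> jog_arm(
  steps=[
    [0,0,0,0,0,0,0.6],
    [0,0,0,0,0,0,0.45],
    [0,0,0,0,0,0,0.4],
    [0,0,10,0,0,0,0.4],
    [0,0,25,0,0,0,0.4],
    [0,0,30,0,0,0,0.3],
    [2,-10,25,0,0,0,0.2],
    [6,-25,10,0,0,-0.01,0.2],
  ],
)

```text
clock: 15.27
tool_pos: [0.5988, 0.3136, 0.1525]
tool_rot: [-0.002, 0.996, 0.094, 0.004]
ft_force: [0.7, -0.8, 0.2]
width: 0.0685
finger_force: 0.0
```

>>> jog_arm(
  steps=[
    [9,-38,0,0,0,-0.02,0.2],
    [9,-38,0,0,0,-0.02,0.2],
    [9,-38,0,0,0,-0.02,0.2],
    [9,-38,0,0,0,-0.02,0.2],
    [9,-38,0,0,0,-0.02,0.2],
    [9,-38,0,0,0,-0.03,0.2],
    [9,-38,0,0,0,-0.03,0.2],
    [9,-38,0,0,0,-0.03,0.2],
  ],
)

```text
clock: 15.93
tool_pos: [0.6696, 0.0042, 0.1483]
tool_rot: [0.0, 1.0, -0.003, 0.0]
ft_force: [0.8, 0.8, -0.1]
width: 0.0686
finger_force: 0.0
```

>>> jog_arm(
  steps=[
    [9,-38,0,0,0,-0.01,0.2],
    [10,-38,0,0,0,0,0.2],
    [8,-20,-15,0,0,0,0.2],
    [3,-8,-15,0,0,0,0.2],
    [0,0,0,0,0,0,0.2],
    [0,0,0,0,0,0,0.2],
  ],
)

```text
clock: 16.43
tool_pos: [0.6975, -0.0967, 0.1159]
tool_rot: [-0.001, 1.0, -0.008, -0.002]
ft_force: [-0.4, 0.7, -0.8]
width: 0.0682
finger_force: 0.0
```

>>> jog_arm(
  steps=[
    [1,-3,-25,0,0,0,0.2],
    [0,0,-25,0,0,0,0.2],
    [0,0,-15,0,0,0,0.2],
    [0,0,-8,0,0,0,0.3],
    [0,0,-3,0,0,0,0.4],
    [0,0,0,0,0,0,0.5],
    [0,0,0,0,0,0,0.7],
    [0,0,0,0,0,0,1],
  ],
)

```text
clock: 17.1
tool_pos: [0.7013, -0.1009, 0.0431]
tool_rot: [0.0, 1.0, -0.007, 0.001]
ft_force: [-0.6, 0.1, 5.7]
width: 0.0195
finger_force: 15.9
```

>>> jog_arm(
  steps=[
    [0,0,0,0,0,0,1],
    [0,0,0,0,0,0,1],
    [0,0,0,0,0,0,1],
  ],
)

```text
clock: 17.35
tool_pos: [0.7014, -0.1011, 0.0433]
tool_rot: [0.0, 1.0, -0.008, 0.002]
ft_force: [0.1, 0.5, 6.3]
width: 0.0187
finger_force: 60.5
```

>>> jog_arm(
  steps=[
    [0,0,5,0,0,0,1],
    [0,0,20,0,0,0,1],
    [0,0,30,0,0,0,1],
    [0,0,30,0,0,0,1],
    [-10,-8,20,0,0,0.05,1],
    [-22,-18,5,0,0,0.12,1],
    [-22,-18,0,0,0,0.12,1],
    [-22,-18,0,0,0,0.12,1],
  ],
)

```text
clock: 18.02
tool_pos: [0.6234, -0.1633, 0.1524]
tool_rot: [0.0, 0.98, 0.2, 0.0]
ft_force: [0.0, -1.1, -1.6]
width: 0.0187
finger_force: 59.7
```

>>> jog_arm(
  steps=[
    [-22,-18,0,0,0,0.12,1],
    [-22,-18,0,0,0,0.12,1],
    [-22,-18,0,0,0,0.12,1],
    [-22,-18,0,0,0,0.12,1],
    [-22,-18,0,0,0,0.12,1],
    [-22,-18,0,0,0,0.12,1],
    [-22,-18,0,0,0,0.12,1],
    [-22,-18,0,0,0,0.12,1],
  ],
)

```text
clock: 18.68
tool_pos: [0.4466, -0.3073, 0.1515]
tool_rot: [-0.0, 0.777, 0.629, -0.0]
ft_force: [0.4, -0.1, -0.7]
width: 0.0186
finger_force: 59.7
```

>>> jog_arm(
  steps=[
    [-22,-18,0,0,0,0.12,1],
    [-10,-6,0,0,0,0.05,1],
    [0,0,-10,0,0,0,1],
    [0,0,0,0,0,0,1],
    [0,0,0,0,0,0,1],
  ],
)

```text
clock: 19.1
tool_pos: [0.416, -0.33, 0.1408]
tool_rot: [-0.001, 0.724, 0.69, 0.0]
ft_force: [0.0, -0.2, -0.4]
width: 0.0187
finger_force: 59.7
```

>>> jog_arm(
  steps=[
    [-5,-4,-15,0,0,0,1],
    [0,0,-20,0,0,0,1],
    [0,0,-20,0,0,0,1],
    [0,0,-14,0,0,0,1],
    [0,0,-6,0,0,0,1],
    [0,0,-2,0,0,0,1],
    [0,0,0,0,0,0,1],
    [0,0,0,0,0,0,1],
  ],
)

```text
clock: 19.77
tool_pos: [0.412, -0.335, 0.0652]
tool_rot: [0.001, 0.723, 0.691, -0.0]
ft_force: [-0.0, 0.4, -1.3]
width: 0.0187
finger_force: 59.7
```

```bash
python3 - <<'E'
from h import *
a=cams.camera("scene")[115:245,180:280];b=cams.camera("top")[160:290,370:470]
cv2.imwrite("pics/s4.png",cv2.resize(np.hstack([a,b]),None,fx=4,fy=4,interpolation=cv2.INTER_CUBIC));s=ctrl.state();print(s["tool_pos"],s["ft_force"],s["q"])
E
```

```text
[ 0.41189485 -0.33526406  0.0654679 ] [ 0.35027721  0.78514844 -0.97995749] [-8.93746320e-01  6.60924192e-01  1.79999776e+00 -4.88396076e-06
  6.78674711e-01 -8.48070295e-01]
```

View pics/s4.png

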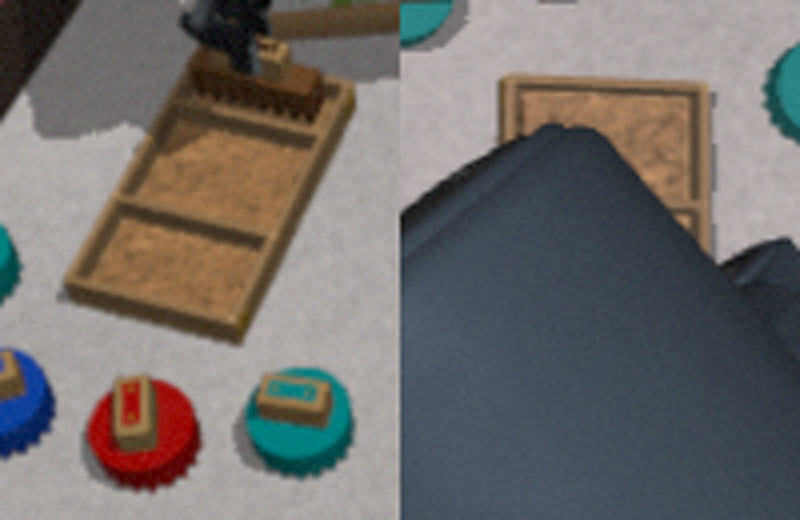

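The line block is already between the walls of the narrow cell (left half, around (255,90)), with a gap to the partition. I'll lower it.

>>> jog_arm(
  steps=[
    [-1,0,-3,0,0,0,1],
    [0,0,-3,0,0,0,1],
    [0,0,-3,0,0,0,1],
    [0,0,-2,0,0,0,1],
    [0,0,-1,0,0,0,1],
    [0,0,-1,0,0,0,1],
    [0,0,0,0,0,0,1],
    [0,0,0,0,0,0,1],
  ],
)

```text
clock: 20.53
tool_pos: [0.4102, -0.3349, 0.0515]
tool_rot: [0.0, 0.723, 0.691, 0.0]
ft_force: [0.1, 0.6, -1.7]
width: 0.0184
finger_force: 59.7
```

>>> jog_arm(
  steps=[
    [0,0,-1,0,0,0,1],
    [0,0,0,0,0,0,1],
    [0,0,0,0,0,0,1],
  ],
)

```text
clock: 20.78
tool_pos: [0.4103, -0.335, 0.0513]
tool_rot: [0.0, 0.723, 0.691, -0.0]
ft_force: [-1.6, 0.5, 5.2]
width: 0.0185
finger_force: 60.4
```

>>> jog_arm(
  steps=[
    [0,0,0,0,0,0,0.65],
    [0,0,0,0,0,0,0.5],
    [0,0,0,0,0,0,0.45],
    [0,0,10,0,0,0,0.45],
    [0,0,25,0,0,0,0.4],
    [0,0,30,0,0,0,0.3],
    [6,9,25,0,0,0,0.2],
    [14,18,10,0,0,0.05,0.2],
  ],
)

```text
clock: 21.45
tool_pos: [0.4311, -0.3107, 0.1544]
tool_rot: [0.003, 0.706, 0.708, -0.001]
ft_force: [0.6, -0.3, 0.5]
width: 0.0685
finger_force: 0.0
```

>>> jog_arm(
  steps=[
    [20,27,0,0,0,0.12,0.2],
    [20,27,0,0,0,0.12,0.2],
    [20,27,0,0,0,0.12,0.2],
    [20,27,0,0,0,0.12,0.2],
    [20,27,0,0,0,0.12,0.2],
    [20,27,0,0,0,0.12,0.2],
    [15,20,-15,0,0,0.07,0.2],
    [5,8,-15,0,0,0,0.2],
  ],
)

```text
clock: 22.12
tool_pos: [0.5733, -0.1152, 0.1219]
tool_rot: [0.002, 0.376, 0.927, 0.0]
ft_force: [-0.7, 0.1, -0.3]
width: 0.0681
finger_force: 0.0
```

>>> jog_arm(
  steps=[
    [0,0,0,0,0,0,0.2],
    [0,0,0,0,0,0,0.2],
  ],
)

```text
clock: 22.28
tool_pos: [0.5695, -0.1171, 0.1203]
tool_rot: [-0.001, 0.378, 0.926, -0.0]
ft_force: [0.4, 0.0, 0.7]
width: 0.0683
finger_force: 0.0
```

>>> jog_arm(
  steps=[
    [-2,-2,-25,0,0,0,0.2],
    [0,0,-25,0,0,0,0.2],
    [0,0,-15,0,0,0,0.2],
    [0,0,-10,0,0,0,0.3],
    [0,0,-5,0,0,0,0.4],
    [0,0,0,0,0,0,0.5],
    [0,0,0,0,0,0,0.7],
    [0,0,0,0,0,0,1],
  ],
)

```text
clock: 22.95
tool_pos: [0.5689, -0.1206, 0.0419]
tool_rot: [0.001, 0.379, 0.925, -0.0]
ft_force: [0.4, -0.4, -0.2]
width: 0.0227
finger_force: 58.8
```

>>> jog_arm(
  steps=[
    [0,0,0,0,0,0,1],
    [0,0,0,0,0,0,1],
    [0,0,0,0,0,0,1],
  ],
)

```text
clock: 23.2
tool_pos: [0.569, -0.1205, 0.0418]
tool_rot: [0.001, 0.379, 0.926, -0.0]
ft_force: [-1.7, -2.5, 6.5]
width: 0.0227
finger_force: 59.7
```

>>> jog_arm(
  steps=[
    [0,0,5,0,0,0,1],
    [0,0,20,0,0,0,1],
    [0,0,30,0,0,0,1],
    [0,0,30,0,0,0,1],
    [-4,-10,20,0,0,-0.05,1],
    [-10,-26,5,0,0,-0.11,1],
    [-12,-32,0,0,0,-0.11,1],
    [-12,-32,0,0,0,-0.11,1],
  ],
)

```text
clock: 23.87
tool_pos: [0.5302, -0.2198, 0.1516]
tool_rot: [0.001, 0.548, 0.837, 0.0]
ft_force: [-0.1, 0.3, -1.8]
width: 0.0227
finger_force: 59.0
```

>>> jog_arm(
  steps=[
    [-12,-32,0,0,0,-0.12,1],
    [-12,-32,0,0,0,-0.12,1],
    [-11,-30,0,0,0,-0.12,1],
    [-8,-23,0,0,0,-0.1,1],
    [0,0,-10,0,0,0,1],
    [0,0,0,0,0,0,1],
    [0,0,0,0,0,0,1],
  ],
)

```text
clock: 24.45
tool_pos: [0.4864, -0.3354, 0.1396]
tool_rot: [-0.002, 0.723, 0.691, 0.0]
ft_force: [0.7, -0.3, -1.3]
width: 0.0228
finger_force: 59.0
```

>>> jog_arm(
  steps=[
    [2,-2,-15,0,0,0,1],
    [0,0,-20,0,0,0,1],
    [0,0,-20,0,0,0,1],
    [0,0,-14,0,0,0,1],
    [0,0,-6,0,0,0,1],
    [0,0,-2,0,0,0,1],
    [0,0,0,0,0,0,1],
    [0,0,0,0,0,0,1],
  ],
)

```text
clock: 25.12
tool_pos: [0.49, -0.3388, 0.0644]
tool_rot: [0.001, 0.723, 0.691, 0.0]
ft_force: [0.1, 0.1, -0.5]
width: 0.0223
finger_force: 59.0
```

```bash
python3 - <<'E'
from h import *
a=cams.camera("scene")[115:245,180:280]
cv2.imwrite("pics/s5.png",cv2.resize(a,None,fx=4,fy=4,interpolation=cv2.INTER_CUBIC));s=ctrl.state();print(s["tool_pos"],s["ft_force"],s["q"])
E
```

```text
[ 0.49000963 -0.33901439  0.06462885] [ 0.27988756 -0.42790824 -0.46609939] [-7.92640202e-01  7.16419075e-01  1.63301303e+00  5.81656672e-05
  7.90204828e-01 -7.47446558e-01]
```

View pics/s5.png

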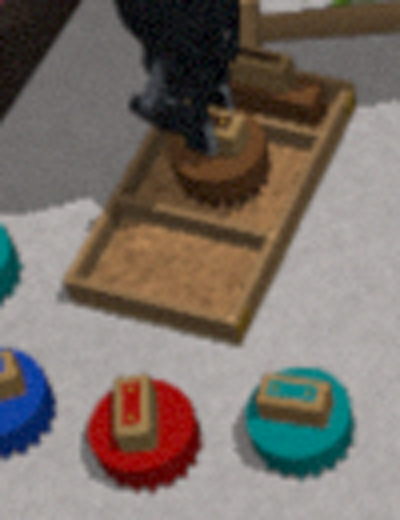

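The line block stands in the narrow cell. The flower hangs over the large cell at (220,160), clear of the partitions. I'll lower it.

>>> jog_arm(
  steps=[
    [-1,1,-4,0,0,0,1],
    [0,0,-3,0,0,0,1],
    [0,0,-3,0,0,0,1],
    [0,0,-2,0,0,0,1],
    [0,0,-1,0,0,0,1],
    [0,0,-1,0,0,0,1],
    [0,0,0,0,0,0,1],
    [0,0,0,0,0,0,1],
  ],
)

```text
clock: 25.83
tool_pos: [0.488, -0.3378, 0.0499]
tool_rot: [-0.0, 0.723, 0.691, -0.0]
ft_force: [-0.8, 1.5, 2.3]
width: 0.0227
finger_force: 59.4
```

>>> jog_arm(
  steps=[
    [0,0,-1,0,0,0,1],
    [0,0,0,0,0,0,1],
    [0,0,0,0,0,0,1],
  ],
)

```text
clock: 26.08
tool_pos: [0.488, -0.3377, 0.0498]
tool_rot: [-0.0, 0.723, 0.691, -0.0]
ft_force: [-2.6, 2.1, 8.3]
width: 0.0228
finger_force: 60.2
```

>>> jog_arm(
  steps=[
    [0,0,0,0,0,0,0.65],
    [0,0,0,0,0,0,0.5],
    [0,0,0,0,0,0,0.45],
    [0,0,10,0,0,0,0.45],
    [0,0,25,0,0,0,0.4],
    [0,0,30,0,0,0,0.3],
    [3,10,25,0,0,0,0.2],
    [6,25,10,0,0,0.05,0.2],
  ],
)

```text
clock: 26.75
tool_pos: [0.4994, -0.3073, 0.1529]
tool_rot: [0.005, 0.707, 0.708, -0.0]
ft_force: [0.6, -0.5, 0.6]
width: 0.0682
finger_force: 0.0
```

>>> jog_arm(
  steps=[
    [9,38,0,0,0,0.09,0.2],
    [9,38,0,0,0,0.09,0.2],
    [9,38,0,0,0,0.09,0.2],
    [9,38,0,0,0,0.09,0.2],
    [9,38,0,0,0,0.09,0.2],
    [9,38,0,0,0,0.09,0.2],
    [9,38,0,0,0,0.05,0.2],
    [9,30,-15,0,0,0,0.2],
  ],
)

```text
clock: 27.42
tool_pos: [0.5714, -0.0043, 0.1364]
tool_rot: [0.003, 0.468, 0.884, 0.001]
ft_force: [1.7, -1.1, -0.4]
width: 0.0687
finger_force: 0.0
```

>>> jog_arm(
  steps=[
    [5,15,-15,0,0,0,0.2],
    [0,0,0,0,0,0,0.2],
    [0,0,0,0,0,0,0.2],
  ],
)

```text
clock: 27.67
tool_pos: [0.5738, 0.009, 0.1183]
tool_rot: [-0.001, 0.468, 0.884, -0.0]
ft_force: [0.8, 0.4, -0.1]
width: 0.0685
finger_force: 0.0
```

>>> jog_arm(
  steps=[
    [0,-1,-25,0,0,0,0.2],
    [0,0,-25,0,0,0,0.2],
    [0,0,-15,0,0,0,0.2],
    [0,0,-8,0,0,0,0.3],
    [0,0,-4,0,0,0,0.4],
    [0,0,0,0,0,0,0.5],
    [0,0,0,0,0,0,0.7],
    [0,0,0,0,0,0,1],
  ],
)

```text
clock: 28.33
tool_pos: [0.5753, 0.0067, 0.043]
tool_rot: [0.001, 0.469, 0.883, 0.0]
ft_force: [-0.3, -0.5, 0.4]
width: 0.0228
finger_force: 58.5
```

>>> jog_arm(
  steps=[
    [0,0,0,0,0,0,1],
    [0,0,0,0,0,0,1],
    [0,0,0,0,0,0,1],
  ],
)

```text
clock: 28.58
tool_pos: [0.5754, 0.0068, 0.0429]
tool_rot: [0.002, 0.469, 0.883, 0.0]
ft_force: [0.1, -1.4, 5.9]
width: 0.0228
finger_force: 59.5
```

>>> jog_arm(
  steps=[
    [0,0,5,0,0,0,1],
    [0,0,20,0,0,0,1],
    [0,0,30,0,0,0,1],
    [0,0,30,0,0,0,1],
    [0,-10,20,0,0,0,1],
    [0,-26,5,0,0,-0.07,1],
    [0,-38,0,0,0,-0.08,1],
    [0,-38,0,0,0,-0.08,1],
  ],
)

```text
clock: 29.25
tool_pos: [0.5741, -0.1047, 0.1526]
tool_rot: [0.0, 0.568, 0.823, 0.0]
ft_force: [0.3, 0.6, -1.2]
width: 0.0226
finger_force: 58.7
```

>>> jog_arm(
  steps=[
    [0,-38,0,0,0,-0.08,1],
    [0,-38,0,0,0,-0.08,1],
    [0,-38,0,0,0,-0.08,1],
    [0,-38,0,0,0,-0.08,1],
    [0,-38,0,0,0,-0.08,1],
    [0,-30,0,0,0,0,1],
    [0,-14,0,0,0,0,1],
    [0,0,-10,0,0,0,1],
  ],
)

```text
clock: 29.92
tool_pos: [0.5751, -0.3434, 0.1431]
tool_rot: [0.003, 0.721, 0.693, 0.0]
ft_force: [1.5, 0.3, -0.8]
width: 0.0226
finger_force: 58.8
```

>>> jog_arm(
  steps=[
    [0,0,0,0,0,0,1],
    [0,0,0,0,0,0,1],
  ],
)

```text
clock: 30.08
tool_pos: [0.573, -0.3358, 0.1399]
tool_rot: [-0.003, 0.719, 0.695, 0.0]
ft_force: [0.0, 0.9, -1.6]
width: 0.0231
finger_force: 58.8
```

>>> jog_arm(
  steps=[
    [3,-4,-15,0,0,0,1],
    [0,0,-20,0,0,0,1],
    [0,0,-20,0,0,0,1],
    [0,0,-14,0,0,0,1],
    [0,0,-6,0,0,0,1],
    [0,0,0,0,0,0,1],
    [0,0,0,0,0,0,1],
  ],
)

```text
clock: 30.67
tool_pos: [0.5776, -0.3424, 0.0664]
tool_rot: [-0.0, 0.719, 0.695, -0.0]
ft_force: [0.2, 0.3, -1.0]
width: 0.0228
finger_force: 58.8
```

```bash
python3 - <<'E'
from h import *
a=cams.camera("scene")[115:245,180:280]
cv2.imwrite("pics/s6.png",cv2.resize(a,None,fx=4,fy=4,interpolation=cv2.INTER_CUBIC));s=ctrl.state();print(s["tool_pos"],s["ft_force"],s["q"])
E
```

```text
[ 0.57795895 -0.3429459   0.06722251] [ 0.45987355  0.71722825 -0.92245151] [-7.01465366e-01  7.86817274e-01  1.42408298e+00  1.37544860e-05
  9.29203479e-01 -6.66053229e-01]
```

View pics/s6.png

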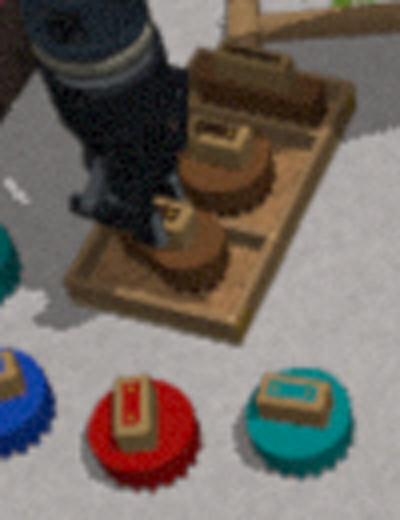

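The flower and line blocks sit flat. The leaf hangs over the middle-sized cell at (180,240), clear of the walls. I'll lower it 15 mm.

>>> jog_arm(
  steps=[
    [-1,1,-5,0,0,0,1],
    [0,0,-3,0,0,0,1],
    [0,0,-3,0,0,0,1],
    [0,0,-2,0,0,0,1],
    [0,0,-1,0,0,0,1],
    [0,0,-1,0,0,0,1],
    [0,0,0,0,0,0,1],
    [0,0,0,0,0,0,1],
  ],
)

```text
clock: 31.38
tool_pos: [0.5762, -0.3419, 0.0515]
tool_rot: [-0.0, 0.72, 0.694, 0.0]
ft_force: [-0.5, -0.2, -1.2]
width: 0.0228
finger_force: 58.8
```

>>> jog_arm(
  steps=[
    [0,0,-1,0,0,0,1],
    [0,0,0,0,0,0,1],
    [0,0,0,0,0,0,1],
  ],
)

```text
clock: 31.63
tool_pos: [0.5765, -0.342, 0.051]
tool_rot: [0.0, 0.72, 0.694, 0.0]
ft_force: [-0.2, 0.7, 1.2]
width: 0.0223
finger_force: 59.0
```

>>> jog_arm(
  steps=[
    [0,0,-1,0,0,0,1],
    [0,0,0,0,0,0,1],
    [0,0,0,0,0,0,1],
  ],
)

```text
clock: 31.88
tool_pos: [0.5765, -0.342, 0.051]
tool_rot: [0.0, 0.72, 0.694, 0.0]
ft_force: [-2.1, 0.9, 6.3]
width: 0.0229
finger_force: 59.7
```

>>> jog_arm(
  steps=[
    [0,0,0,0,0,0,0.65],
    [0,0,0,0,0,0,0.5],
    [0,0,0,0,0,0,0.45],
    [0,0,10,0,0,0,0.45],
    [0,0,25,0,0,0,0.4],
    [0,0,30,0,0,0,0.3],
    [0,10,30,0,0,0,0.2],
    [-10,30,20,0,0,0,0.2],
  ],
)

```text
clock: 32.55
tool_pos: [0.5695, -0.3069, 0.1685]
tool_rot: [0.006, 0.721, 0.693, 0.0]
ft_force: [1.4, -0.5, 0.7]
width: 0.068
finger_force: 0.0
```

>>> jog_arm(
  steps=[
    [-15,35,10,0,0,0,0.2],
    [-15,35,0,0,0,0,0.2],
    [-15,35,0,0,0,0,0.2],
    [-15,35,0,0,0,0,0.2],
    [-15,35,0,0,0,0,0.2],
    [-10,35,0,0,0,0,0.2],
    [0,0,0,0,0,0,0.2],
    [0,0,0,0,0,0,0.2],
  ],
)

```text
clock: 33.22
tool_pos: [0.4806, -0.0901, 0.1752]
tool_rot: [0.0, 0.719, 0.695, -0.0]
ft_force: [1.4, -0.6, 1.2]
width: 0.0684
finger_force: 0.0
```

```bash
python3 - <<'E'
from h import *
a=cams.camera("scene")[100:280,160:300];t=cams.camera("top")
b=t[150:330,370:470];c=t[150:330,120:200];d=cams.camera("scene")[150:330,410:510]
cv2.imwrite("pics/end.png",cv2.resize(np.hstack([a,b]),None,fx=3,fy=3,interpolation=cv2.INTER_CUBIC))
cv2.imwrite("pics/end.png",cv2.resize(np.hstack([a,b[:, :90],c,d[:, :80]]),None,fx=2,fy=2,interpolation=cv2.INTER_CUBIC))
print(ctrl.state()["tool_pos"])
E
```

```text
[ 0.48256637 -0.09310682  0.17511257]
```

View pics/end.png

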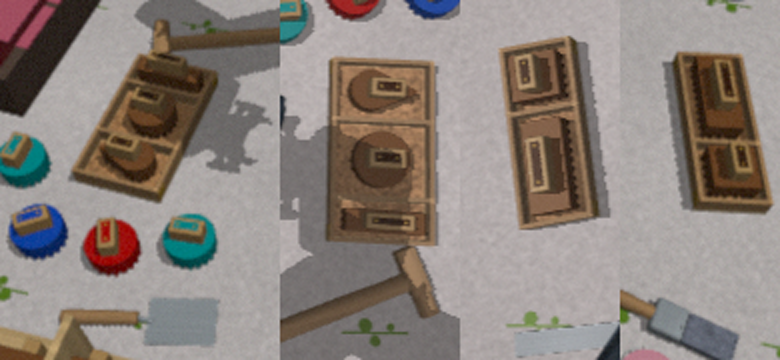

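All five blocks stand flat, handle up. In the three-cell tray are leaf (380,90), flower (382,158) and line (385,222); in the two-cell tray, corner (530,75) and border (545,165). The small round block was never touched and the arm is clear, so I'm handing in.

```bash
python3 -c "
from cell import workorder
print(workorder.job_done())"
```

```text
the job is handed in; nothing more can be done
None
```

I handed the job in at about 33 s: the border and corner blocks are in the two-compartment tray, and the line, flower and leaf blocks are in the three-compartment tray, each flat, handle up, in its own compartment; the small round block was left alone.

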